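# Free a jammed coupling block from a parts chute

### The arm

A 6-joint arm with a two-finger parallel gripper is mounted at the origin on the work surface. World frame = base frame: x ahead of the robot, y to its left, z up, the work surface at z = 0. Lengths are in m, angles in degrees, forces in N, time in s.
With the tool pointing down it reaches from about 0.375 to 0.9 m from the base axis. Payload 3.1 kg.
Tool frame: the origin (TCP) lies midway between the tips of the shut fingers; the grasp point (between the pads) lies bot.hold_point_z behind it (bot.hold_point_z is the distance from the TCP to the grasp point, in m); z points along the fingers, y is the direction in which the jaws open and shut (so a half turn about z gives the same grasp; the last joint's range is limited). The gripper opens to 87 mm and grips with 3 to 60 N. Pads are 19 mm wide; open, the fingers measure 117 mm over their backs; the gripper's body (75 mm by 190 mm) begins 51 mm behind the grasp point.
Start: joints at [-80.128, 30.224, 82.088, -0, 67.689, -10.227], TCP at [0.215, -0.587, 0.223] pointing down, gripper open.
Joint ranges: [-176.69, 176.69], [-43.24, 126.21], [12.49, 139.97], [-82, 262], [0, 151.66], [-163.58, 163.58]. Speed limits (degrees/s): [159.86, 159.86, 180, 180, 180, 180].

### API

Orientations are given as a 3x3 rotation matrix whose columns are the frame's x, y, z axes.
In Python, from rig import bot, vision, order gives the robot as it stands. The module is installed in compiled form; this text tells all that it offers.
- The arm moves only by the tool move_arm, never from a script. Its argument "moves" is a list of rows, each an object of numbers: "hand": the finger opening in mm, from 0 to 87; "x", "y", "z": the shift along the tool's x, y, z in units of 25 mm (1.0 is 25 mm); "wx", "wy", "wz": the turn, a rotation vector about the tool's x, y, z in degrees. In form: [{"hand": .., "x": .., "y": .., "z": .., "wx": .., "wy": .., "wz": ..}, ...]. A call has 1 to 20 rows; each row shifts and turns the commanded pose from where the row before left it, along the tool's axes as they then stand; what a row does not reach is not made up. A row lasts 1/10 s, in which the tool goes at most 50 mm and 8.59 degrees, less where a joint would pass 70% of its speed; a pose out of reach is approached as far as the arm can. A call is refused whole if a number of a shift passes 1 or a number of a turn 8.59, either way. A call with a gripper value outside its range is refused whole. The fingers move at their own pace and stop on an object; the grip force is fixed at half the most. Time passes only in rows, so rows that do not move let the fingers close. It gives the time, the measured TCP pose, the force and the opening at its end, in the units of the state.
- bot.read_state(): the state, without advancing time (a new reading comes with each control period).
- vision.capture(name): name is "scene" or "top"; returns a dict with "image" (480x640x3 uint8, red, green, blue), "z_map" (480x640 float32, m along the optical axis (not along the pixel's ray), 0 where there is no reading), "fx", "fy", "cx", "cy" (pixels), "k1" (the pictures are not rectified: a ray, as slopes to the right and down, at radius r is drawn at 1 + k1 r^2 times it, then the intrinsics apply), "pose" (4x4, takes a point from camera to world coordinates). Camera axes: x right, y down, z forward; pixel columns grow to the right and rows downward; lengths in m; the calibration is good to about 2 mm. A picture is of the moment at which its call begins.
- order.hand_in(): hands the job in, once; it reports no verdict.
The state is a dict: "time_s": time; "joint_positions": joint angles; "qvel": joint speeds; "tau": joint torques, N m; "position": TCP position; "tcp_rot": TCP orientation; "force": force on the tool from outside, world axes, zero at the start; "moment": the same for the moment, N m; "opening": opening from 0.0 (shut) to 1.0 (fully open).
Only numpy, scipy, OpenCV 4.12 (cv2) and the standard library are available. Lean on these libraries where they do the work, as an engineer would, in place of code of your own. Each camera call takes 0.05 s, during which the arm holds its last target.

### The job

First give the chute a short shot of release spray: press the spray can's cap all the way down, then let it come right back up. Then push the jammed coupling block up the chute until its side stubs are clear of the lips, lift it out, and set it down without dropping it, flat and right way up, on the cardboard pad in the free bay of the orange crate. Leave everything else where it stands.

Things in the scene. Friction and masses are not known exactly. Their poses are not given: they have to be found in the camera images.
- nozzle_top (a point): centre of the flat top of the spray can's cap: a black disc 36 mm across, 20 mm high, with a thin white spray tube aimed over the chute, on a white can 66 mm across fixed in a black foot clamp 82 mm across. The top stands 206 mm above the table when up. The can is beside the chute, on the left seen from the robot, uphill or downhill of a similar loose canister.
- nozzle (a joint): how far the cap is pressed, m: 0 is up, 0.008 fully down; sprung, it takes about 3 N to start and 10 N to reach the bottom, and it returns by itself.
- chute: fixed sheet-steel chute 300 mm long, sloping down towards the robot. Origin: on its floor's surface at the middle of the lower, open end, 48 mm above the table; x runs up the slope along the floor (15 degrees), y across to the left, z square to the floor. 160 mm wide inside; walls 3 mm thick, 67 mm high; a 35 mm high end wall at x = 297 mm.
- lip_end (a point): point in mid-slot where the lips end, 170 mm up the chute's x, level with their undersides. From the lower end to here a lip 47 mm wide and 3 mm thick reaches in from the top of each wall, its underside 64 mm above the floor; between them an open slot 66 mm wide runs along the middle, open at the lower end. Farther up the chute is fully open on top.
- throat (a point): middle of the chute's throat, on its floor, 47 mm up its x: a 60 mm high cheek on each side, 22 mm long, narrows the inside to 88 mm, too narrow for the block's stubs.
- block_center (a point): centre of the jammed coupling block, 30 mm above its underside: a loose bare-aluminium block 90 mm long (x, up the chute), 50 mm wide (y), 60 mm high (z), 0.3 to 0.55 kg, with a round stub out of the middle of each long side, 140 mm over both ends; stubs 20 mm thick, axis 16 mm above the underside (tops at 26 mm). It lies askew under the lips, uphill of the throat.
- block: the same block; origin at the centre of its underside, axes as above. Friction holds it where it is pushed to on the slope; pushed off-centre it swings round. Under the lips it can be neither gripped nor lifted: push its lower end face, through the slot. Its stubs clear the lips once its centre is more than 185 mm up the chute's x; it can be gripped across its 50 mm width above the stubs.
- crate: fixed orange plastic crate 302 x 200 mm (x, y) and 70 mm high, walls and floor 5 mm, split by a 5 mm wall into two bays, one at +x and one at -x, each 143 mm (x) by 190 mm (y) inside. Origin: centre of its underside; x along its long side.
- pad: fixed cardboard pad 132 x 182 x 4 mm on the floor of the crate's free bay (either one). Origin: centre of its underside, 5 mm above the table; axes as the crate's. Its top is 9 mm above the table. The block goes here, with its length along the pad's x and its stubs along y, either way round.
- tin: loose metal tin 80 mm across, 85 mm high, in the crate's other bay; to be left alone. Origin: centre of its underside.
- canister_center (a point): centre of a loose white canister like the spray can but with a plain domed top and no cap or foot clamp, 66 mm across, 185 mm high; to be left alone.
- brush_grip (a point): handle of a loose hand brush lying on the table to the left of the cans; to be left alone.
- jar: loose amber jar 64 mm across, 100 mm high, to the left of the chute's upper end; to be left alone. Origin: centre of its underside.
There are look-alikes about, which are no part of the job. Leave any blue look-alike of the block alone. Leave any blue look-alike of the part that bears nozzle_top alone.

How it is judged (in metres and radians):
On the way, in this order (a step that is already met when the one before it is completed fails the run):
1. the spray can's cap is pressed down, with the block still jammed under the lips (value of joint nozzle above 0.006 m and x of block_center in the frame of chute below 0.15 m), for 0.1 s.
2. the cap has come back up, with the block still jammed under the lips (value of joint nozzle below 0.0015 m and x of block_center in the frame of chute below 0.15 m).
3. the block has been pushed up the chute, still on its floor, until its stubs are clear of the lips (x of block_center in the frame of chute above 0.182 m and z of block_center in the frame of chute below 0.045 m).
4. the block is lifted out of the chute (z of block_center in the frame of chute above 0.095 m).
At the end, for the whole second after the job is handed in: The block rests flat (within 7 degrees), right way up and released on the cardboard pad in the crate's free bay, its centre within 35 mm (x) and 40 mm (y) of the pad's centre; the spray can's cap is up (pressed less than 1.5 mm); the bystanders are within 25 mm of where they stood (x of block_center in the frame of pad between -0.035 and 0.035 m and y of block_center in the frame of pad between -0.04 and 0.04 m and z of block_center in the frame of pad between 0.025 and 0.042 m and angle between block's own z axis and vertical below 0.12 rad and linear speed of block below 0.02 m/s and value of joint nozzle below 0.0015 m); the robot touches nothing.
It fails at once if a bystander (canister, tin, brush or jar) is moved more than 25 mm (distance of any of canister_center, tin, brush_grip, jar from where it was at the start of the episode above 0.025 m).
It fails at once if the block falls free (faster than 0.7 m/s with no finger on it) (linear speed of block above 0.7 m/s and contact force between the fingers and block below 0.05 N).
It also fails if it takes over 72 s, if anything falls off the work surface, if the arm or the gripper's body presses on something with over 40 N, if the wrist force passes 120 N, or if a joint passes its speed limit or range.

## Working session

There is one attempt and no reset: what is moved stays moved. The work goes in short steps, Python scripts to look and compute and a tool call to move; the robot and the scene stay as the last step left them, time stands still between calls to the robot, and variables do not carry over. Pictures are saved under pics/ and viewed, and the job is handed in when it is done.

Besides the shell and the picture viewer there is one more tool, called after "Emit:" as name([rows], argument=value, ...), one row to a line, values as JSON. move_arm: Moves the arm, as the interface text tells. Its arguments: {"type":"object","properties":{"moves":{"type":"array"}},"required":["moves"]}

```bash
mkdir -p pics; python3 - <<'E'
from rig import bot, vision, order
import cv2, numpy as np, pickle
s=bot.read_state()
print(s, bot.hold_point_z)
for n in ("scene","top"):
    c=vision.capture(n)
    cv2.imwrite(f"pics/{n}0.png",c["image"][:,:,::-1])
    pickle.dump(c,open(f"{n}0.pkl","wb"))
    print(n,{k:c[k] for k in("fx","fy","cx","cy","k1","pose")})
E
```

```text
{'time_s': 0.0, 'joint_positions': array([-8.01280073e+01,  3.02775507e+01,  8.21562334e+01, -1.90589322e-03,
        6.76878876e+01, -1.02268278e+01]), 'qvel': array([ 0.05475426,  0.05404456, -0.02200717,  0.04888347, -0.08581135,
       -0.0703526 ]), 'tau': array([ 1.69948435e-03, -4.40033126e+01, -1.76592082e+01,  6.35267654e-02,
        5.81874687e-02, -1.77585516e-04]), 'position': array([ 0.21467237, -0.58620364,  0.22158765]), 'tcp_rot': array([[ 9.39097044e-01,  3.43651838e-01, -3.94398745e-04],
       [ 3.43651889e-01, -9.39094790e-01,  2.08685044e-03],
       [ 3.46772184e-04, -2.09529096e-03, -9.99997745e-01]]), 'force': array([ 0.29279414,  0.19483575, -0.4792466 ]), 'moment': array([ 0.04070492,  0.01321947, -0.0267902 ]), 'opening': 0.9980860936096412} 0.0187
scene {'fx': 587.1244157820878, 'fy': 587.1244157820878, 'cx': 307.0654672636703, 'cy': 249.543472138883, 'k1': 0.0612784869163447, 'pose': array([[ 0.34840023,  0.79572489, -0.49541819,  1.18310291],
       [ 0.93727482, -0.30224651,  0.17367487, -0.18852261],
       [-0.011541  , -0.52485136, -0.85111565,  1.25886443],
       [ 0.        ,  0.        ,  0.        ,  1.        ]])}
top {'fx': 438.7306859775749, 'fy': 438.7306859775749, 'cx': 325.42065690564397, 'cy': 235.42891261667728, 'k1': 0.00820598566160979, 'pose': array([[-1.03025202e-02, -9.85731966e-01,  1.68006994e-01,
         3.95989044e-01],
       [-9.99946928e-01,  1.01570425e-02, -1.72523694e-03,
         3.20411727e-02],
       [-5.83298679e-06, -1.68015852e-01, -9.85784294e-01,
         9.83159122e-01],
       [ 0.00000000e+00,  0.00000000e+00,  0.00000000e+00,
         1.00000000e+00]])}
```

View pics/scene0.png

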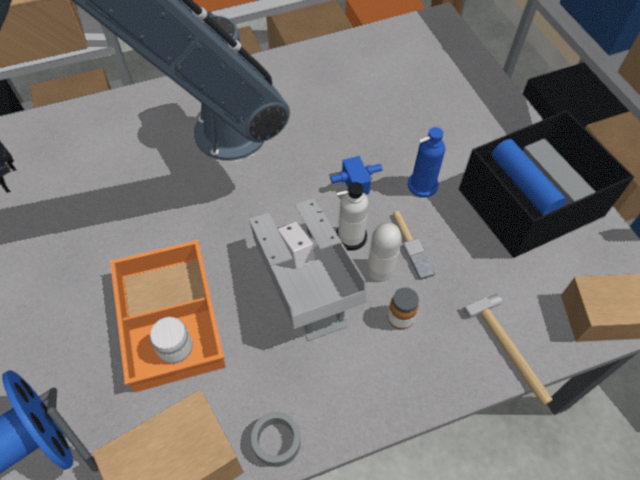

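View pics/top0.png

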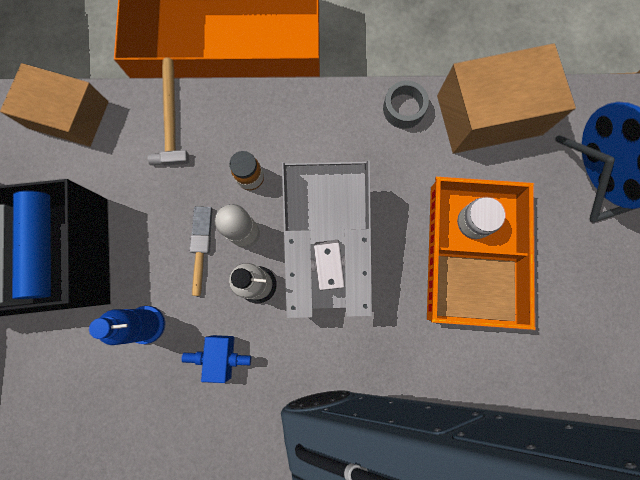

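The top view shows the capped can with its cap at about (241,278), downhill of the canister at (235,222). The block is in the slot at about (328,266), and the free bay with the pad is at about (480,290). The tin is in the far bay. Next I'll take enlarged crops to measure from.

```bash
cat > h.py <<'E'
import numpy as np, cv2, pickle
def ray(c,u,v):
    K=np.array([[c["fx"],0,c["cx"]],[0,c["fy"],c["cy"]],[0,0,1]])
    p=cv2.undistortPoints(np.array([[[u,v]]],float),K,np.array([c["k1"],0,0,0,0]))[0,0]
    d=c["pose"][:3,:3]@np.array([p[0],p[1],1]); return c["pose"][:3,3],d
def plane(c,u,v,z,n=(0,0,1)):
    o,d=ray(c,u,v); return o+d*(z-o[2])/d[2]
def planeg(c,u,v,p0,n):
    o,d=ray(c,u,v); n=np.array(n); return o+d*((np.array(p0)-o)@n)/(d@n)
def proj(c,P):
    T=np.linalg.inv(c["pose"]); q=T[:3,:3]@np.array(P)+T[:3,3]; x,y=q[:2]/q[2]; f=1+c["k1"]*(x*x+y*y)
    return np.array([c["fx"]*x*f+c["cx"],c["fy"]*y*f+c["cy"]])
def tri(a,b):
    o1,d1=a;o2,d2=b
    A=np.stack([d1,-d2],1); t=np.linalg.lstsq(A,o2-o1,rcond=None)[0]
    p,q=o1+t[0]*d1,o2+t[1]*d2; return (p+q)/2,np.linalg.norm(p-q)
def load(n): return pickle.load(open(n+".pkl","rb"))
E
python3 - <<'E'
from h import *
t=load("top0");s=load("scene0")
def crop(c,n,x,y,w,h,k): cv2.imwrite(f"pics/{n}.png",cv2.resize(c["image"][y:y+h,x:x+w,::-1],None,fx=k,fy=k,interpolation=cv2.INTER_CUBIC))
crop(t,"t_chute",220,150,160,180,3.33333)
crop(s,"s_chute",240,175,180,170,3.5)
crop(t,"t_crate",420,165,130,170,3.5)
for u,v in [(241,278)]: print(t["z_map"][v,u])
E
```

```text
0.7740178
```

View pics/t_chute.png

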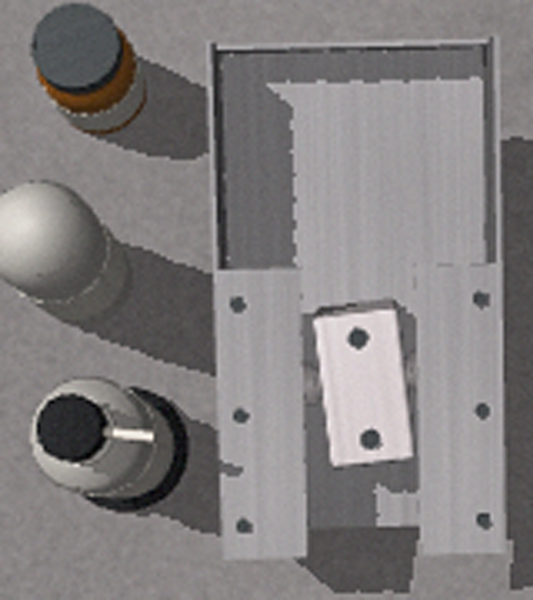

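View pics/s_chute.png

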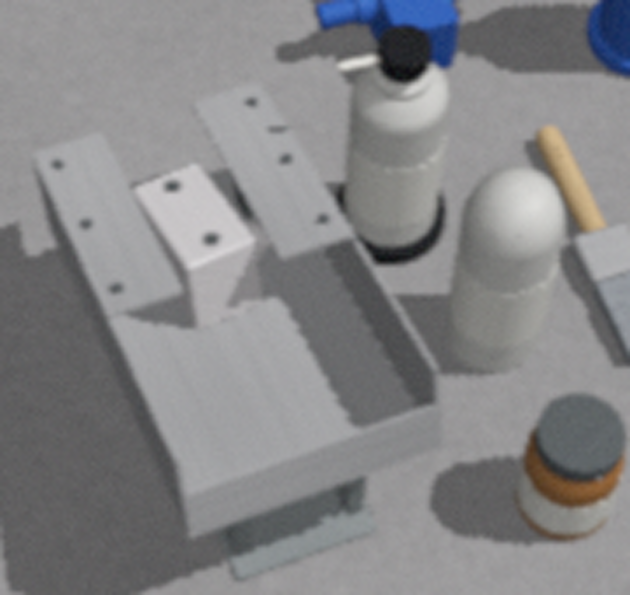

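View pics/t_crate.png

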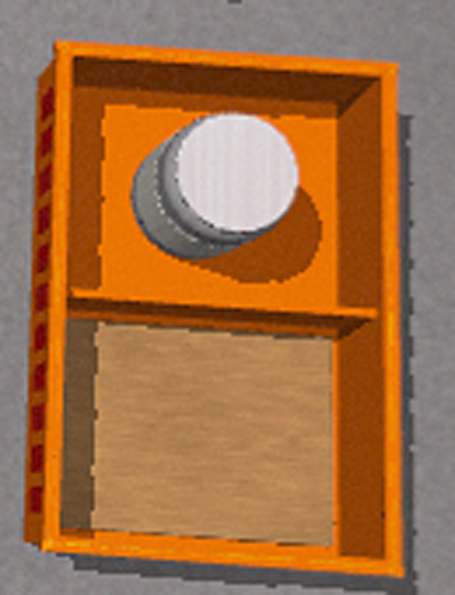

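```bash
python3 - <<'E'
from h import *
t=load("top0");s=load("scene0")
T=lambda x,y:(220+x*.3,150+y*.3); S=lambda x,y:(240+x/3.5,175+y/3.5)
z0=.048+.067*np.cos(np.radians(15)); z1=z0+.17*np.sin(np.radians(15))
P={}
for n,(x,y),z in [("ll",(222,558),z0),("lr",(508,552),z0),("il",(306,556),z0),("ir",(418,553),z0),("ul",(218,268),z1),("ur",(500,263),z1),("uil",(303,268),z1),("uir",(418,264),z1)]:
    P[n]=plane(t,*T(x,y),z); print(n,P[n].round(4))
for n,(x,y),z in [("lr",(36,154),z0),("ir",(100,133),z0),("ll",(260,82),z0),("il",(197,101),z0),("ur",(112,316),z1),("ul",(353,236),z1)]:
    print("S",n,plane(s,*S(x,y),z).round(4))
# cap
for c,n in((t,"t"),(s,"s")):
    im=c["image"].astype(int)
    u,v=proj(c,plane(t,241,278,.206)).astype(int)
    m=np.zeros(im.shape[:2],np.uint8); m[v-20:v+20,u-20:u+20]=(im[v-20:v+20,u-20:u+20].max(2)<60)
    n_,l,st,ce=cv2.connectedComponentsWithStats(m)
    print(n,u,v,st.tolist(),ce.round(1).tolist())
print("cap top",plane(t,*T(71,426),.206), "scene",plane(s,*S(406,48),.206))
C=lambda x,y:(420+x/3.5,165+y/3.5)
for p in [(57,42),(397,65),(403,575),(44,545)]: print("crate",plane(t,*C(*p),.07).round(4))
for p in [(98,322),(333,338),(331,545),(92,528)]: print("pad",plane(t,*C(*p),.009).round(4))
E
```

```text
ll [0.383  0.1079 0.1127]
lr [ 0.3847 -0.0595  0.1127]
il [0.3836 0.0587 0.1127]
ir [ 0.3847 -0.0068  0.1127]
ul [0.5474 0.1071 0.1567]
ur [ 0.5486 -0.0549  0.1567]
uil [0.5469 0.0583 0.1567]
uir [ 0.5485 -0.0078  0.1567]
S lr [ 0.3884 -0.0509  0.1127]
S ir [ 0.3873 -0.0048  0.1127]
S ll [0.3858 0.1124 0.1127]
S il [0.3855 0.0661 0.1127]
S ur [ 0.5522 -0.0488  0.1567]
S ul [0.5508 0.113  0.1567]
t 241 277 [[0, 0, 640, 480, 306874], [259, 266, 2, 2, 3], [231, 268, 21, 21, 323]] [[319.6, 239.5], [259.7, 266.3], [241.1, 278.1]]
s 353 187 [[0, 0, 640, 480, 307016], [348, 183, 15, 15, 184]] [[319.5, 239.5], [354.9, 189.8]]
cap top [0.45401906 0.18011131 0.206     ] scene [0.45885545 0.18496075 0.206     ]
crate [ 0.6771 -0.2102  0.07  ]
crate [ 0.6601 -0.418   0.07  ]
crate [ 0.3537 -0.3938  0.07  ]
crate [ 0.3727 -0.1865  0.07  ]
pad [ 0.5104 -0.2428  0.009 ]
pad [ 0.4986 -0.3914  0.009 ]
pad [ 0.3695 -0.3794  0.009 ]
pad [ 0.3813 -0.2316  0.009 ]
```

```bash
python3 - <<'E'
from h import *
t=load("top0");s=load("scene0")
T=lambda x,y:(220+(x+.5)*.3-.5,150+(y+.5)*.3-.5); S=lambda x,y:(240+(x+.5)/3.5-.5,175+(y+.5)/3.5-.5)
def zpt(c,u,v):
    o,d=ray(c,u,v); z=c["z_map"][int(round(v)),int(round(u))]; return o+d*z
print("cap z",zpt(t,241,278),zpt(s,355,187.5))
for a,b,n in [((71,426),(406,48),"cap"),((359,337),(210,238),"hole up"),((370,438),(172,186),"hole lo"),((316,318),(253,239),"ul"),((398,310),(190,265),"ur"),((412,457),(136,186),"lr"),((331,466),(195,165),"ll"),((222,558),(260,82),"lip ll"),((508,552),(36,154),"lip lr")]:
    print(n,*[np.round(q,4) for q in tri(ray(t,*T(*a)),ray(s,*S(*b)))])
a=np.radians(15)
O=np.array([.403,.028,.048]);X=np.array([np.cos(a),0,np.sin(a)]);N=np.array([-np.sin(a),0,np.cos(a)])
for c,pts,F in((t,[(316,318),(398,310),(412,457),(331,466)],T),(s,[(253,239),(190,265),(136,186),(195,165)],S)):
    q=np.array([planeg(c,*F(*p),O+.06*N,N)-O for p in pts])
    xy=np.stack([q@X,q[:,1]],1); print(xy.round(4).tolist(),xy.mean(0))
    d=xy[0]+xy[1]-xy[2]-xy[3]; print("yaw",np.degrees(np.arctan2(d[1],d[0])))
E
```

```text
cap z [0.45355827 0.18034045 0.2075314 ] [0.45172248 0.18581926 0.20141027]
cap [0.4554 0.1835 0.2029] 0.0043
hole up [0.5097 0.0286 0.1421] 0.003
hole lo [0.4523 0.0225 0.1254] 0.0026
ul [0.5209 0.0537 0.1434] 0.0035
ur [0.5253 0.0075 0.1448] 0.0066
lr [ 0.4415 -0.0006  0.1226] 0.0053
ll [0.4364 0.0449 0.1168] 0.0012
lip ll [0.3841 0.1103 0.1126] 0.0035
lip lr [ 0.3866 -0.0551  0.1141] 0.0076
[[0.1379, 0.024], [0.1421, -0.0237], [0.0553, -0.0313], [0.0504, 0.0163]] [ 0.09644179 -0.00366509]
yaw 5.0253789804513715
[[0.1374, 0.0278], [0.1424, -0.0169], [0.0552, -0.0257], [0.0527, 0.0169]] [0.0969434  0.00052153]
yaw 6.516015966679486
```

Emit:
move_arm([
  {"hand": 0,"z": -1,"wz": 6.7},
  {"hand": 0,"z": -1,"wz": 6.7},
  {"hand": 0,"z": -1,"wz": 6.7},
  {"hand": 0,"x": 1,"z": -1},
  {"hand": 0,"x": 1,"z": -1},
  {"hand": 0,"x": 1,"y": -1},
  {"hand": 0,"x": 1,"y": -1},
  {"hand": 0,"x": 1,"y": -1},
  {"hand": 0,"x": 1,"y": -1},
  {"hand": 0,"x": 1,"y": -1},
  {"hand": 0,"x": 1,"y": -1},
  {"hand": 0,"x": 1,"y": -1},
  {"hand": 0,"y": -1},
  {"hand": 0,"y": -1},
  {"hand": 0,"y": -1},
  {"hand": 0,"y": -1},
  {"hand": 0,"y": -1},
  {"hand": 0,"y": -1},
])

```text
schema error: expected keys hand, x, y, z, wx, wy, wz
```

All keys are required in each row.

Emit:
move_arm([
  {"hand": 0,"x": 0,"y": 0,"z": -1,"wx": 0,"wy": 0,"wz": 6.7},
  {"hand": 0,"x": 0,"y": 0,"z": -1,"wx": 0,"wy": 0,"wz": 6.7},
  {"hand": 0,"x": 0,"y": 0,"z": -1,"wx": 0,"wy": 0,"wz": 6.7},
  {"hand": 0,"x": 1,"y": 0,"z": -1,"wx": 0,"wy": 0,"wz": 0},
  {"hand": 0,"x": 1,"y": 0,"z": -1,"wx": 0,"wy": 0,"wz": 0},
  {"hand": 0,"x": 1,"y": -1,"z": 0,"wx": 0,"wy": 0,"wz": 0},
  {"hand": 0,"x": 1,"y": -1,"z": 0,"wx": 0,"wy": 0,"wz": 0},
  {"hand": 0,"x": 1,"y": -1,"z": 0,"wx": 0,"wy": 0,"wz": 0},
  {"hand": 0,"x": 1,"y": -1,"z": 0,"wx": 0,"wy": 0,"wz": 0},
  {"hand": 0,"x": 1,"y": -1,"z": 0,"wx": 0,"wy": 0,"wz": 0},
  {"hand": 0,"x": 1,"y": -1,"z": 0,"wx": 0,"wy": 0,"wz": 0},
  {"hand": 0,"x": 1,"y": -1,"z": 0,"wx": 0,"wy": 0,"wz": 0},
  {"hand": 0,"x": 0,"y": -1,"z": 0,"wx": 0,"wy": 0,"wz": 0},
  {"hand": 0,"x": 0,"y": -1,"z": 0,"wx": 0,"wy": 0,"wz": 0},
  {"hand": 0,"x": 0,"y": -1,"z": 0,"wx": 0,"wy": 0,"wz": 0},
  {"hand": 0,"x": 0,"y": -1,"z": 0,"wx": 0,"wy": 0,"wz": 0},
  {"hand": 0,"x": 0,"y": -1,"z": 0,"wx": 0,"wy": 0,"wz": 0},
  {"hand": 0,"x": 0,"y": -1,"z": 0,"wx": 0,"wy": 0,"wz": 0},
])

```text
time_s: 1.9
position: [0.4394, -0.2606, 0.3471]
tcp_rot: [[1.0, -0.0, -0.001], [-0.0, -1.0, 0.001], [-0.001, -0.001, -1.0]]
force: [-0.5, 0.3, 0.7]
opening: 0.005
```

Emit:
move_arm([
  {"hand": 0,"x": 0.7,"y": -1,"z": 0,"wx": 0,"wy": 0,"wz": 0},
  {"hand": 0,"x": 0,"y": -1,"z": 0,"wx": 0,"wy": 0,"wz": 0},
  {"hand": 0,"x": 0,"y": -1,"z": 0,"wx": 0,"wy": 0,"wz": 0},
  {"hand": 0,"x": 0,"y": -1,"z": 0,"wx": 0,"wy": 0,"wz": 0},
  {"hand": 0,"x": 0,"y": -1,"z": 0,"wx": 0,"wy": 0,"wz": 0},
  {"hand": 0,"x": 0,"y": -1,"z": 0,"wx": 0,"wy": 0,"wz": 0},
  {"hand": 0,"x": 0,"y": -1,"z": 0,"wx": 0,"wy": 0,"wz": 0},
  {"hand": 0,"x": 0,"y": -1,"z": 0,"wx": 0,"wy": 0,"wz": 0},
  {"hand": 0,"x": 0,"y": -1,"z": 0,"wx": 0,"wy": 0,"wz": 0},
  {"hand": 0,"x": 0,"y": -1,"z": 0,"wx": 0,"wy": 0,"wz": 0},
  {"hand": 0,"x": 0,"y": -1,"z": 0,"wx": 0,"wy": 0,"wz": 0},
  {"hand": 0,"x": 0,"y": -1,"z": 0,"wx": 0,"wy": 0,"wz": 0},
  {"hand": 0,"x": 0,"y": -1,"z": 1,"wx": 0,"wy": 0,"wz": 0},
  {"hand": 0,"x": 0,"y": -1,"z": 1,"wx": 0,"wy": 0,"wz": 0},
  {"hand": 0,"x": 0,"y": -1,"z": 1,"wx": 0,"wy": 0,"wz": 0},
  {"hand": 0,"x": 0,"y": -1,"z": 1,"wx": 0,"wy": 0,"wz": 0},
  {"hand": 0,"x": 0,"y": -1,"z": 0,"wx": 0,"wy": 0,"wz": 0},
  {"hand": 0,"x": 0,"y": -0.7,"z": 0,"wx": 0,"wy": 0,"wz": 0},
  {"hand": 0,"x": 0,"y": 0,"z": 0,"wx": 0,"wy": 0,"wz": 0},
])

```text
time_s: 3.8
position: [0.4568, 0.1823, 0.2469]
tcp_rot: [[1.0, 0.003, -0.001], [0.003, -1.0, 0.0], [-0.001, -0.0, -1.0]]
force: [-0.0, -0.3, -0.0]
opening: 0.005
```

```bash
python3 - <<'E'
from rig import bot, vision
from h import *
for n in ("scene","top"):
    c=vision.capture(n); pickle.dump(c,open(n+"1.pkl","wb"))
    x,y=(300,120) if n=="scene" else (180,200)
    cv2.imwrite(f"pics/{n}1.png",cv2.resize(c["image"][y:y+140,x:x+140,::-1],None,fx=4,fy=4,interpolation=cv2.INTER_CUBIC))
    print(proj(c,bot.read_state()["position"]))
print(bot.read_state()["position"],bot.read_state()["joint_positions"])
E
```

```text
[355.18911    176.97598269]
[236.42976668 274.24251792]
[0.45697447 0.18053709 0.24726063] [ 8.51898989e+00  1.80914187e+01  9.90854635e+01 -3.15549971e-02
  6.28718640e+01  9.84662771e+01]
```

View pics/scene1.png

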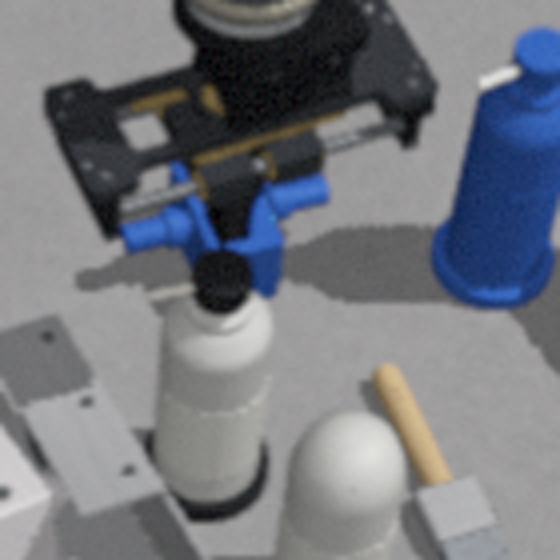

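View pics/top1.png

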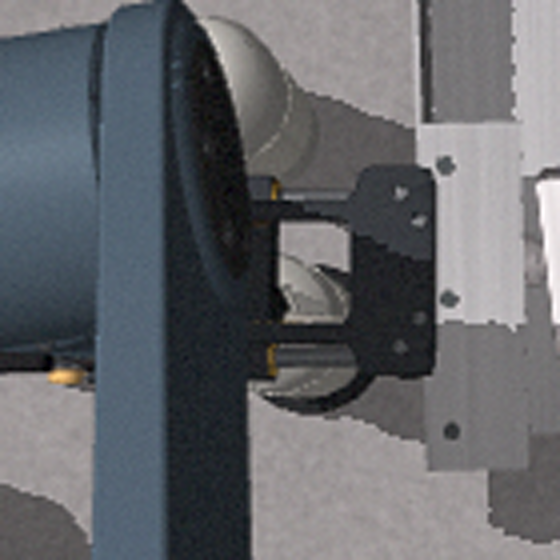

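Emit:
move_arm([
  {"hand": 0,"x": 0,"y": 0,"z": 1,"wx": 0,"wy": 0,"wz": 0},
  {"hand": 0,"x": 0,"y": 0,"z": 0.6,"wx": 0,"wy": 0,"wz": 0},
  {"hand": 0,"x": 0,"y": 0,"z": 0.2,"wx": 0,"wy": 0,"wz": 0},
  {"hand": 0,"x": 0,"y": 0,"z": 0.1,"wx": 0,"wy": 0,"wz": 0},
  {"hand": 0,"x": 0,"y": 0,"z": 0,"wx": 0,"wy": 0,"wz": 0},
])

```text
time_s: 4.4
position: [0.4569, 0.1795, 0.2009]
tcp_rot: [[1.0, -0.001, -0.001], [-0.001, -1.0, -0.001], [-0.001, 0.001, -1.0]]
force: [-2.6, -1.4, 8.0]
opening: 0.005
```

Emit:
move_arm([
  {"hand": 0,"x": 0,"y": 0,"z": 0.1,"wx": 0,"wy": 0,"wz": 0},
  {"hand": 0,"x": 0,"y": 0,"z": 0.1,"wx": 0,"wy": 0,"wz": 0},
  {"hand": 0,"x": 0,"y": 0,"z": 0,"wx": 0,"wy": 0,"wz": 0},
  {"hand": 0,"x": 0,"y": 0,"z": 0,"wx": 0,"wy": 0,"wz": 0},
])

```text
time_s: 4.8
position: [0.457, 0.1795, 0.1982]
tcp_rot: [[1.0, -0.0, 0.0], [-0.0, -1.0, -0.001], [0.0, 0.001, -1.0]]
force: [-7.1, -2.0, 20.1]
opening: 0.007
```

Emit:
move_arm([
  {"hand": 0,"x": 0,"y": 0,"z": 0,"wx": 0,"wy": 0,"wz": 0},
  {"hand": 0,"x": 0,"y": 0,"z": -0.5,"wx": 0,"wy": 0,"wz": 0},
  {"hand": 0,"x": 0,"y": 0,"z": -1,"wx": 0,"wy": 0,"wz": 0},
  {"hand": 0,"x": 0,"y": 0,"z": -1,"wx": 0,"wy": 0,"wz": 0},
  {"hand": 0,"x": 0,"y": 1,"z": -0.5,"wx": 0,"wy": 0,"wz": 0},
  {"hand": 20,"x": 0,"y": 1,"z": 0,"wx": 0,"wy": 0,"wz": 0},
  {"hand": 20,"x": -1,"y": 1,"z": 0,"wx": 0,"wy": 0,"wz": 0},
  {"hand": 20,"x": -1,"y": 1,"z": 0,"wx": 0,"wy": 5,"wz": 0},
  {"hand": 20,"x": 0,"y": 1,"z": 0,"wx": 0,"wy": 5,"wz": 0},
  {"hand": 20,"x": 0,"y": 1,"z": 0,"wx": 0,"wy": 5,"wz": 0},
  {"hand": 20,"x": 0,"y": 0,"z": 0,"wx": 0,"wy": 0,"wz": 0},
  {"hand": 20,"x": 0,"y": 0,"z": 0,"wx": 0,"wy": 0,"wz": 0},
])

```text
time_s: 6.0
position: [0.4072, 0.0297, 0.2707]
tcp_rot: [[0.966, -0.003, 0.259], [-0.003, -1.0, -0.001], [0.259, 0.0, -0.966]]
force: [0.9, 0.1, 0.4]
opening: 0.229
```

```bash
cat > d.py <<'E'
from rig import bot
import numpy as np
def show(yaw=0.3,O=(.403,.028,.048)):
    s=bot.read_state(); a=np.radians(15); O=np.array(O)
    X=np.array([np.cos(a),0,np.sin(a)]);N=np.array([-np.sin(a),0,np.cos(a)])
    q=s["position"]-O
    print("t",s["time_s"],"pos",s["position"].round(4),"chute",(q@X).round(4),q[1].round(4),(q@N).round(4))
    print("R",s["tcp_rot"].round(3).tolist(),"F",s["force"].round(1),"open",round(s["opening"]*87,1),"J",s["joint_positions"].round(1))
if __name__=="__main__": show()
E
python3 d.py
```

```text
t 6.0 pos [0.4072 0.0297 0.2707] chute 0.0617 0.0017 0.214
R [[0.966, -0.003, 0.259], [-0.003, -1.0, -0.001], [0.259, 0.0, -0.966]] F [0.9 0.1 0.4] open 20.0 J [-14.5   2.8 117.4   5.2  45.3  72.5]
```

Emit:
move_arm([
  {"hand": 20,"x": -0.7,"y": 0.15,"z": 1,"wx": 0,"wy": 0,"wz": 0},
  {"hand": 20,"x": -1,"y": 0,"z": 1,"wx": 0,"wy": 0,"wz": 0},
  {"hand": 20,"x": 0,"y": 0,"z": 1,"wx": 0,"wy": 0,"wz": 0},
  {"hand": 20,"x": 0,"y": 0,"z": 1,"wx": 0,"wy": 0,"wz": 0},
  {"hand": 20,"x": 0,"y": 0,"z": 1,"wx": 0,"wy": 0,"wz": 0},
  {"hand": 20,"x": 0,"y": 0,"z": 0,"wx": 0,"wy": 0,"wz": 0},
])

```text
time_s: 6.6
position: [0.3992, 0.0275, 0.136]
tcp_rot: [[0.967, 0.001, 0.254], [0.001, -1.0, 0.002], [0.254, -0.002, -0.967]]
force: [-0.0, 0.2, 1.6]
opening: 0.23
```

```bash
python3 d.py; cat > pic.py <<'E'
import sys
from rig import vision
from h import *
i=sys.argv[1]
for n,(x,y,w,h,k) in {"scene":(210,150,200,190,3),"top":(220,150,180,190,3)}.items():
    c=vision.capture(n); pickle.dump(c,open(n+i+".pkl","wb"))
    cv2.imwrite(f"pics/{n}{i}.png",cv2.resize(c["image"][y:y+h,x:x+w,::-1],None,fx=k,fy=k,interpolation=cv2.INTER_CUBIC))
E
python3 pic.py 2
```

```text
t 6.6 pos [0.3992 0.0275 0.136 ] chute 0.0191 -0.0005 0.086
R [[0.967, 0.001, 0.254], [0.001, -1.0, 0.002], [0.254, -0.002, -0.967]] F [-0.   0.2  1.6] open 20.0 J [-15.3  20.  129.3  13.7  16.9  61.9]
```

View pics/scene2.png

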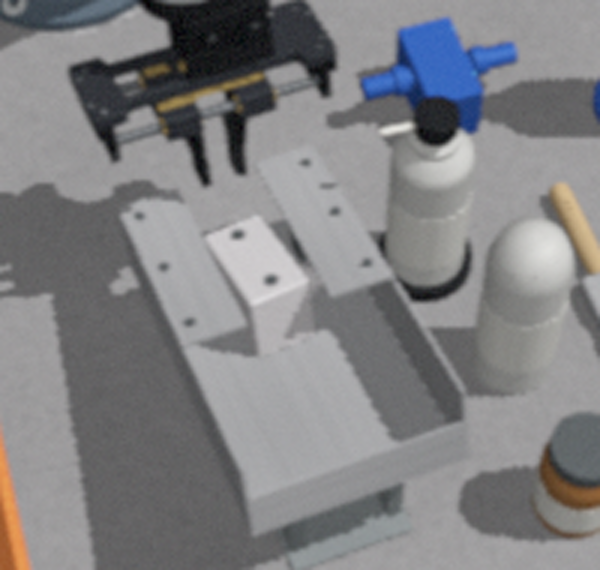

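View pics/top2.png

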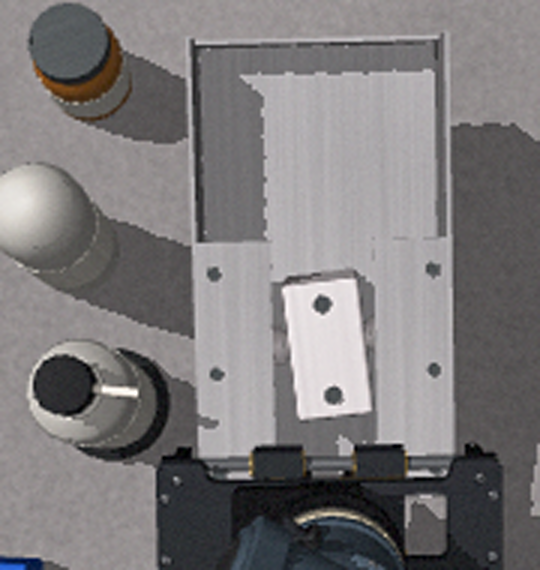

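The fingers are centred over the slot, clear of the block's lower face, and the cap is up. I'll descend into the slot.

Emit:
move_arm([
  {"hand": 20,"x": 0.2,"y": 0,"z": 0.5,"wx": 0,"wy": 0,"wz": 0},
  {"hand": 20,"x": 0,"y": 0,"z": 0.5,"wx": 0,"wy": 0,"wz": 0},
  {"hand": 20,"x": 0,"y": 0,"z": 0.5,"wx": 0,"wy": 0,"wz": 0},
  {"hand": 20,"x": 0,"y": 0,"z": 0,"wx": 0,"wy": 0,"wz": 0},
])

```text
time_s: 7.1
position: [0.4141, 0.027, 0.1039]
tcp_rot: [[0.966, 0.0, 0.26], [0.0, -1.0, 0.0], [0.26, -0.0, -0.966]]
force: [0.7, 0.1, 0.2]
opening: 0.232
```

```bash
python3 d.py
```

```text
t 7.1 pos [0.4141 0.027  0.1039] chute 0.0252 -0.001 0.0511
R [[0.966, 0.0, 0.26], [0.0, -1.0, 0.0], [0.26, -0.0, -0.966]] F [0.7 0.1 0.2] open 20.2 J [-14.7  26.  129.4  21.1  10.6  55. ]
```

Emit:
move_arm([
  {"hand": 20,"x": 0,"y": 0,"z": 0.3,"wx": 0,"wy": 0,"wz": 0},
  {"hand": 20,"x": 0,"y": 0,"z": 0.3,"wx": 0,"wy": 0,"wz": 0},
  {"hand": 20,"x": 0,"y": 0,"z": 0,"wx": 0,"wy": 0,"wz": 0},
])

```text
time_s: 7.4
position: [0.4178, 0.027, 0.0898]
tcp_rot: [[0.965, 0.0, 0.261], [0.0, -1.0, 0.0], [0.261, -0.0, -0.965]]
force: [0.9, -1.0, 0.2]
opening: 0.229
```

```bash
python3 d.py
```

```text
t 7.4 pos [0.4178 0.027  0.0898] chute 0.0251 -0.001 0.0365
R [[0.965, 0.0, 0.261], [0.0, -1.0, 0.0], [0.261, -0.0, -0.965]] F [ 0.9 -1.   0.2] open 19.9 J [-14.5  28.5 129.6  27.8   8.1  48.4]
```

Emit:
move_arm([
  {"hand": 20,"x": 0.3,"y": 0,"z": 0.1,"wx": 0,"wy": 0,"wz": 0},
  {"hand": 20,"x": 0.3,"y": 0,"z": 0.1,"wx": 0,"wy": 0,"wz": 0},
  {"hand": 20,"x": 0.3,"y": 0,"z": 0.1,"wx": 0,"wy": 0,"wz": 0},
  {"hand": 20,"x": 0.3,"y": 0,"z": 0.1,"wx": 0,"wy": 0,"wz": 0},
  {"hand": 20,"x": 0,"y": 0,"z": 0,"wx": 0,"wy": 0,"wz": 0},
])

```text
time_s: 7.9
position: [0.4458, 0.0283, 0.0875]
tcp_rot: [[0.967, 0.002, 0.254], [0.001, -1.0, 0.003], [0.254, -0.002, -0.967]]
force: [-3.5, 1.9, -0.6]
opening: 0.228
```

```bash
python3 d.py; python3 pic.py 3
```

```text
t 7.9 pos [0.4458 0.0283 0.0875] chute 0.0515 0.0003 0.0271
R [[0.967, 0.002, 0.254], [0.001, -1.0, 0.003], [0.254, -0.002, -0.967]] F [-3.5  1.9 -0.6] open 19.8 J [-13.2  29.5 125.4  18.   11.3  59.5]
```

View pics/top3.png

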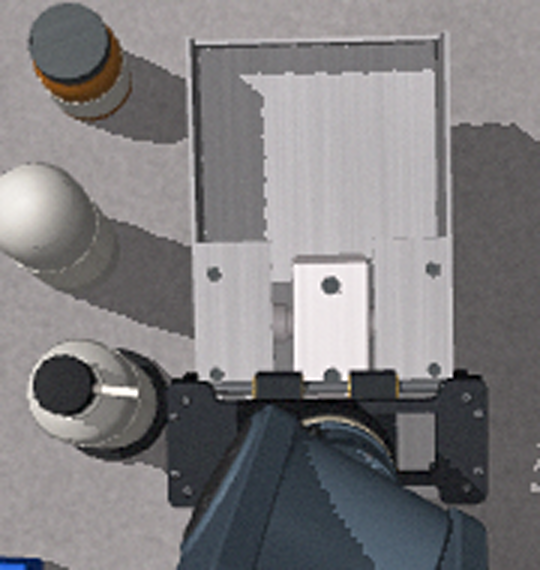

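View pics/scene3.png

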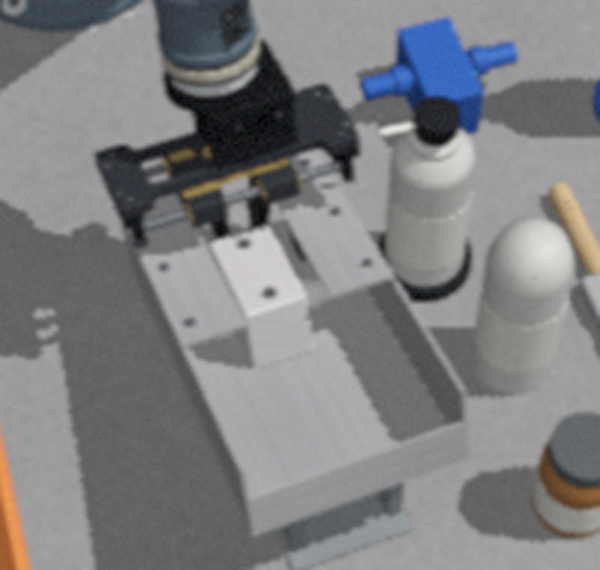

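Emit:
move_arm([
  {"hand": 20,"x": 0.3,"y": 0,"z": 0,"wx": 0,"wy": 0,"wz": 0},
  {"hand": 20,"x": 0.3,"y": 0,"z": 0,"wx": 0,"wy": 0,"wz": 0},
  {"hand": 20,"x": 0.3,"y": 0,"z": 0,"wx": 0,"wy": 0,"wz": 0},
  {"hand": 20,"x": 0.3,"y": 0,"z": 0,"wx": 0,"wy": 0,"wz": 0},
  {"hand": 20,"x": 0.3,"y": 0,"z": 0,"wx": 0,"wy": 0,"wz": 0},
  {"hand": 20,"x": 0.3,"y": 0,"z": 0,"wx": 0,"wy": 0,"wz": 0},
  {"hand": 20,"x": 0.3,"y": 0,"z": 0,"wx": 0,"wy": 0,"wz": 0},
  {"hand": 20,"x": 0.3,"y": 0,"z": 0,"wx": 0,"wy": 0,"wz": 0},
  {"hand": 20,"x": 0.3,"y": 0,"z": 0,"wx": 0,"wy": 0,"wz": 0},
  {"hand": 20,"x": 0.2,"y": 0,"z": 0,"wx": 0,"wy": 0,"wz": 0},
  {"hand": 20,"x": 0,"y": 0,"z": 0,"wx": 0,"wy": 0,"wz": 0},
])

```text
time_s: 9.1
position: [0.5169, 0.0272, 0.1062]
tcp_rot: [[0.967, 0.0, 0.256], [0.0, -1.0, 0.0], [0.256, -0.0, -0.967]]
force: [-5.2, 0.4, 2.7]
opening: 0.233
```

```bash
python3 d.py; python3 pic.py 4
```

```text
t 9.1 pos [0.5169 0.0272 0.1062] chute 0.1251 -0.0008 0.0268
R [[0.967, 0.0, 0.256], [0.0, -1.0, 0.0], [0.256, -0.0, -0.967]] F [-5.2  0.4  2.7] open 20.3 J [-11.1  29.5 114.8   7.8  21.3  71.9]
```

View pics/top4.png

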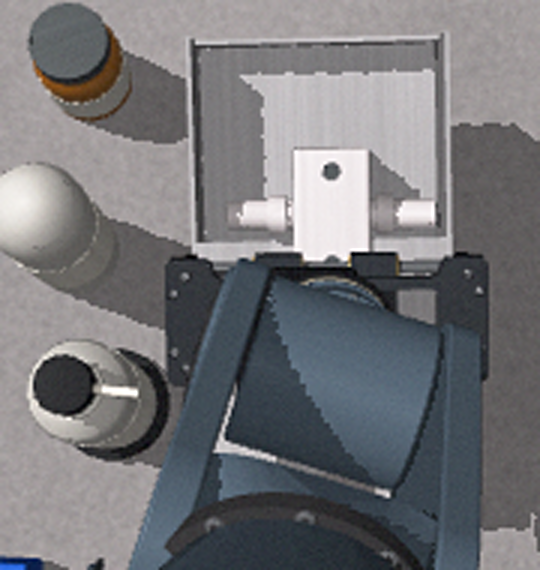

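View pics/scene4.png

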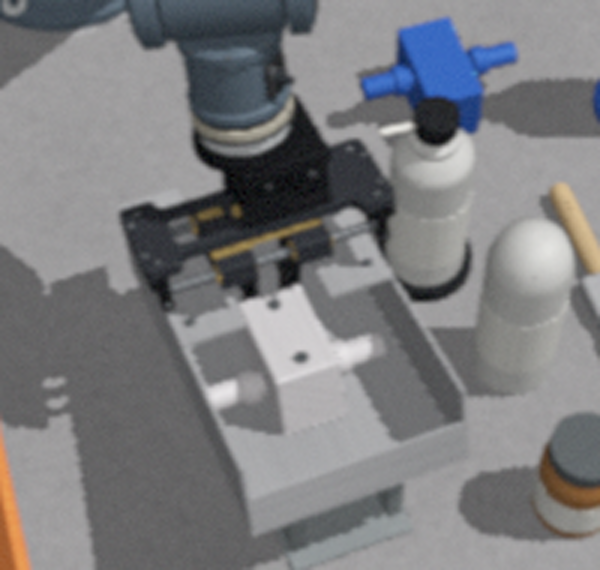

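```bash
python3 - <<'E'
from h import *
a=np.radians(15)
O=np.array([.403,.028,.048]);X=np.array([np.cos(a),0,np.sin(a)]);N=np.array([-np.sin(a),0,np.cos(a)])
t=load("top4");s=load("scene4")
for c,pts,x0,y0,L in((t,[(294,149),(368,149),(330,171)],220,150,0),(s,[(340,361),(281,382),(301,357)],210,150,0)):
  for p in pts:
    q=planeg(c,x0+(p[0]+.5)/3-.5,y0+(p[1]+.5)/3-.5,O+.06*N,N)-O; print((q@X).round(4),q[1].round(4))
E
```

```text
0.2262 0.0168
0.2257 -0.0306
0.2119 -0.0061
0.2268 0.0207
0.2282 -0.0247
0.2112 -0.0034
```

The block is square to the chute with its centre at about x 181 mm. I'll push it 20 mm more, then back off and lift over it.

Emit:
move_arm([
  {"hand": 20,"x": 0.3,"y": 0,"z": 0,"wx": 0,"wy": 0,"wz": 0},
  {"hand": 20,"x": 0.3,"y": 0,"z": 0,"wx": 0,"wy": 0,"wz": 0},
  {"hand": 20,"x": 0.2,"y": 0,"z": 0,"wx": 0,"wy": 0,"wz": 0},
  {"hand": 20,"x": 0,"y": 0,"z": 0,"wx": 0,"wy": 0,"wz": 0},
  {"hand": 20,"x": -0.4,"y": 0,"z": 0,"wx": 0,"wy": 0,"wz": 0},
  {"hand": 20,"x": 0,"y": 0,"z": -0.6,"wx": 0,"wy": 0,"wz": 0},
  {"hand": 20,"x": 0,"y": 0,"z": -1,"wx": 0,"wy": 0,"wz": 0},
  {"hand": 20,"x": 0,"y": 0,"z": -1,"wx": 0,"wy": 0,"wz": 0},
  {"hand": 87,"x": 0,"y": 0,"z": -0.6,"wx": 0,"wy": 0,"wz": 0},
  {"hand": 87,"x": 0,"y": 0,"z": 0,"wx": 0,"wy": 0,"wz": 0},
  {"hand": 87,"x": 0,"y": 0,"z": 0,"wx": 0,"wy": 0,"wz": 0},
])

```text
time_s: 10.3
position: [0.5081, 0.0266, 0.186]
tcp_rot: [[0.965, -0.0, 0.261], [-0.0, -1.0, -0.001], [0.261, 0.001, -0.965]]
force: [0.1, 0.4, -1.2]
opening: 0.417
```

```bash
python3 d.py; python3 pic.py 5
```

```text
t 10.3 pos [0.5081 0.0266 0.186 ] chute 0.1372 -0.0014 0.1061
R [[0.965, -0.0, 0.261], [-0.0, -1.0, -0.001], [0.261, 0.001, -0.965]] F [ 0.1  0.4 -1.2] open 36.3 J [-11.4  19.8 112.1   5.3  33.3  74.5]
```

View pics/top5.png

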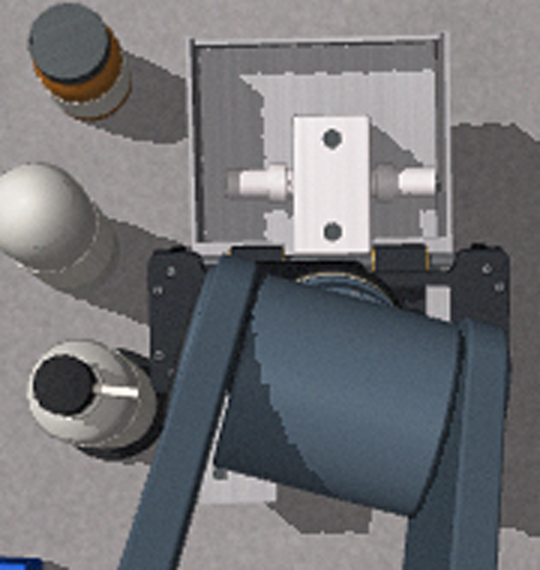

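View pics/scene5.png

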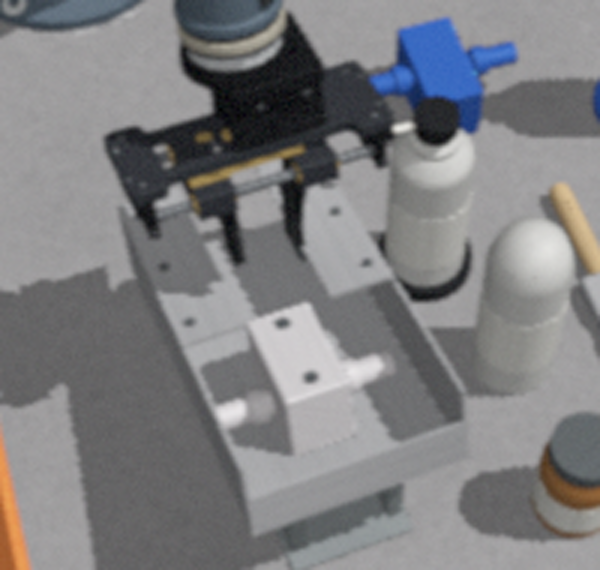

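```bash
python3 - <<'E'
from h import *
a=np.radians(15)
O=np.array([.403,.028,.048]);X=np.array([np.cos(a),0,np.sin(a)]);N=np.array([-np.sin(a),0,np.cos(a)])
t=load("top5");s=load("scene5")
for c,pts,x0,y0,L in((t,[(293,116),(369,116),(370,251),(294,252),(332,138),(332,232)],220,150,0),(s,[(250,322),(306,303),(351,384),(293,405),(282,323),(311,377)],210,150,0)):
  Q=[]
  for p in pts:
    q=planeg(c,x0+(p[0]+.5)/3-.5,y0+(p[1]+.5)/3-.5,O+.06*N,N)-O; Q.append([q@X,q[1]])
  Q=np.array(Q); print(Q.round(4).tolist(),Q[:4].mean(0),Q[4:].mean(0))
E
```

```text
[[0.2472, 0.0172], [0.2467, -0.0314], [0.1602, -0.0315], [0.16, 0.0175], [0.233, -0.0076], [0.1727, -0.0071]] [ 0.2035242  -0.00702919] [ 0.20282926 -0.0073411 ]
[[0.1615, -0.0255], [0.1606, 0.0188], [0.2511, 0.0199], [0.2526, -0.0242], [0.1727, -0.0044], [0.2327, -0.0036]] [ 0.20642852 -0.00278463] [ 0.20268863 -0.00397096]
```

Emit:
move_arm([
  {"hand": 87,"x": 1,"y": 0.15,"z": 0,"wx": 0,"wy": 0,"wz": 0},
  {"hand": 87,"x": 1,"y": 0,"z": 0,"wx": 0,"wy": 0,"wz": 0},
  {"hand": 87,"x": 0.6,"y": 0,"z": 0,"wx": 0,"wy": 0,"wz": 0},
  {"hand": 87,"x": 0,"y": 0,"z": 0,"wx": 0,"wy": 0,"wz": 0},
  {"hand": 87,"x": 0,"y": 0,"z": 0,"wx": 0,"wy": 0,"wz": 0},
  {"hand": 87,"x": 0,"y": 0,"z": 0,"wx": 0,"wy": 0,"wz": 0},
  {"hand": 87,"x": 0,"y": 0,"z": 0,"wx": 0,"wy": 0,"wz": 0},
])

```text
time_s: 11.1
position: [0.569, 0.0233, 0.2017]
tcp_rot: [[0.966, -0.0, 0.257], [-0.0, -1.0, 0.0], [0.257, -0.0, -0.966]]
force: [-0.3, -0.5, -0.2]
opening: 0.99
```

```bash
python3 d.py; python3 pic.py 6
```

```text
t 11.1 pos [0.569  0.0233 0.2017] chute 0.2001 -0.0047 0.1055
R [[0.966, -0.0, 0.257], [-0.0, -1.0, 0.0], [0.257, -0.0, -0.966]] F [-0.3 -0.5 -0.2] open 86.2 J [-10.4  22.6 102.9   4.2  40.   76.8]
```

View pics/scene6.png

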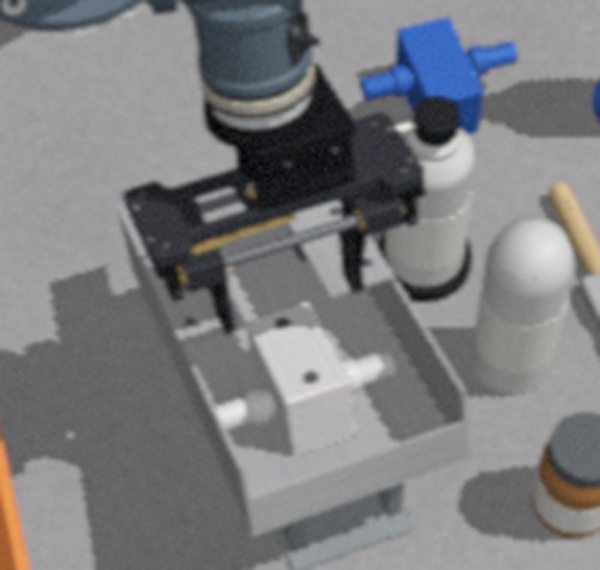

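The jaws straddle the block evenly. Next I'll descend and grip.

Emit:
move_arm([
  {"hand": 87,"x": 0.1,"y": 0,"z": 0.8,"wx": 0,"wy": 0,"wz": 0},
  {"hand": 87,"x": 0,"y": 0,"z": 0.8,"wx": 0,"wy": 0,"wz": 0},
  {"hand": 87,"x": 0,"y": 0,"z": 0.8,"wx": 0,"wy": 0,"wz": 0},
  {"hand": 87,"x": 0,"y": 0,"z": 0.4,"wx": 0,"wy": 0,"wz": 0},
  {"hand": 87,"x": 0,"y": 0,"z": 0,"wx": 0,"wy": 0,"wz": 0},
])

```text
time_s: 11.7
position: [0.59, 0.0232, 0.1341]
tcp_rot: [[0.967, -0.0, 0.256], [-0.0, -1.0, 0.0], [0.256, -0.001, -0.967]]
force: [-0.3, 0.1, 1.0]
opening: 1.0
```

```bash
python3 d.py
```

```text
t 11.7 pos [0.59   0.0232 0.1341] chute 0.203 -0.0048 0.0348
R [[0.967, -0.0, 0.256], [-0.0, -1.0, 0.0], [0.256, -0.001, -0.967]] F [-0.3  0.1  1. ] open 87.0 J [ -9.9  30.2 103.5   4.9  31.8  76.3]
```

Emit:
move_arm([
  {"hand": 45,"x": 0,"y": 0,"z": 0,"wx": 0,"wy": 0,"wz": 0},
  {"hand": 45,"x": 0,"y": 0,"z": 0,"wx": 0,"wy": 0,"wz": 0},
  {"hand": 40,"x": 0,"y": 0,"z": 0,"wx": 0,"wy": 0,"wz": 0},
  {"hand": 30,"x": 0,"y": 0,"z": 0,"wx": 0,"wy": 0,"wz": 0},
  {"hand": 20,"x": 0,"y": 0,"z": 0,"wx": 0,"wy": 0,"wz": 0},
  {"hand": 0,"x": 0,"y": 0,"z": 0,"wx": 0,"wy": 0,"wz": 0},
  {"hand": 0,"x": 0,"y": 0,"z": 0,"wx": 0,"wy": 0,"wz": 0},
])

```text
time_s: 12.4
position: [0.591, 0.0228, 0.1359]
tcp_rot: [[0.966, 0.0, 0.259], [0.0, -1.0, -0.0], [0.259, 0.0, -0.966]]
force: [-0.5, -1.6, 3.1]
opening: 0.572
```

```bash
python3 d.py
```

```text
t 12.4 pos [0.591  0.0228 0.1359] chute 0.2043 -0.0052 0.0362
R [[0.966, 0.0, 0.259], [0.0, -1.0, -0.0], [0.259, 0.0, -0.966]] F [-0.5 -1.6  3.1] open 49.8 J [ -9.9  30.  103.4   4.8  31.8  76.3]
```

Emit:
move_arm([
  {"hand": 0,"x": 0,"y": 0,"z": -0.2,"wx": 0,"wy": 0,"wz": 0},
  {"hand": 0,"x": 0,"y": 0,"z": -0.4,"wx": 0,"wy": 0,"wz": 0},
  {"hand": 0,"x": 0,"y": 0,"z": -0.6,"wx": 0,"wy": 0,"wz": 0},
  {"hand": 0,"x": 0,"y": 0,"z": -0.6,"wx": 0,"wy": 0,"wz": 0},
  {"hand": 0,"x": 0,"y": 0,"z": -0.6,"wx": 0,"wy": 0,"wz": 0},
  {"hand": 0,"x": 0,"y": 0,"z": -0.6,"wx": 0,"wy": 0,"wz": 0},
  {"hand": 0,"x": 0,"y": 0,"z": -0.6,"wx": 0,"wy": 0,"wz": 0},
  {"hand": 0,"x": 0,"y": 0,"z": -0.4,"wx": 0,"wy": 0,"wz": 0},
  {"hand": 0,"x": 0,"y": 0,"z": 0,"wx": 0,"wy": 0,"wz": 0},
])

```text
time_s: 13.3
position: [0.5651, 0.0232, 0.2335]
tcp_rot: [[0.965, 0.0, 0.261], [0.0, -1.0, -0.0], [0.261, 0.0, -0.965]]
force: [0.6, -0.8, -4.0]
opening: 0.569
```

```bash
python3 d.py; python3 pic.py 7
```

```text
t 13.3 pos [0.5651 0.0232 0.2335] chute 0.2045 -0.0048 0.1372
R [[0.965, 0.0, 0.261], [0.0, -1.0, -0.0], [0.261, 0.0, -0.965]] F [ 0.6 -0.8 -4. ] open 49.5 J [-10.5  19.5 101.6   3.9  44.1  77.1]
```

View pics/scene7.png

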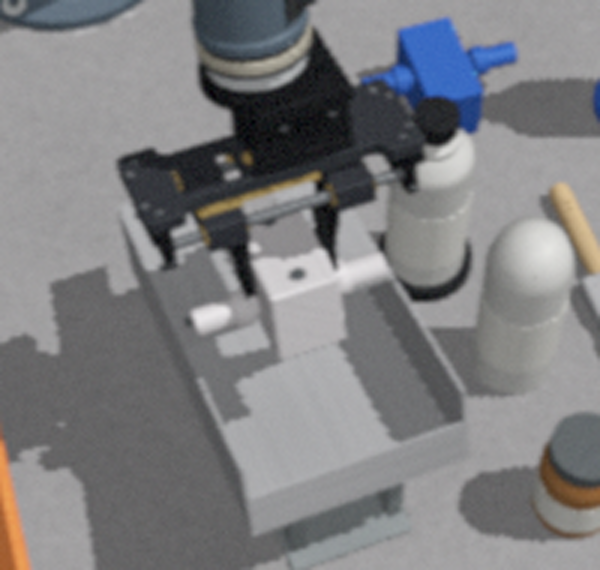

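Emit:
move_arm([
  {"hand": 0,"x": 0,"y": 0,"z": -0.4,"wx": 0,"wy": -5,"wz": 0},
  {"hand": 0,"x": 0,"y": 0,"z": -0.4,"wx": 0,"wy": -5,"wz": 1.5},
  {"hand": 0,"x": 0,"y": 0.4,"z": -0.4,"wx": 0,"wy": -5,"wz": 1.5},
  {"hand": 0,"x": -0.3,"y": 0.8,"z": 0,"wx": 0,"wy": 0,"wz": 1.5},
  {"hand": 0,"x": -0.3,"y": 0.8,"z": 0,"wx": 0,"wy": 0,"wz": 0},
  {"hand": 0,"x": -0.3,"y": 0.8,"z": 0,"wx": 0,"wy": 0,"wz": 0},
  {"hand": 0,"x": -0.3,"y": 0.8,"z": 0,"wx": 0,"wy": 0,"wz": 0},
  {"hand": 0,"x": -0.3,"y": 0.8,"z": 0,"wx": 0,"wy": 0,"wz": 0},
  {"hand": 0,"x": -0.3,"y": 0.8,"z": 0,"wx": 0,"wy": 0,"wz": 0},
  {"hand": 0,"x": -0.3,"y": 0.8,"z": 0,"wx": 0,"wy": 0,"wz": 0},
  {"hand": 0,"x": -0.3,"y": 0.8,"z": 0,"wx": 0,"wy": 0,"wz": 0},
  {"hand": 0,"x": -0.3,"y": 0.8,"z": 0,"wx": 0,"wy": 0,"wz": 0},
  {"hand": 0,"x": -0.3,"y": 0.8,"z": 0.6,"wx": 0,"wy": 0,"wz": 0},
  {"hand": 0,"x": -0.3,"y": 0.8,"z": 0.6,"wx": 0,"wy": 0,"wz": 0},
  {"hand": 0,"x": -0.3,"y": 0.8,"z": 0.6,"wx": 0,"wy": 0,"wz": 0},
  {"hand": 0,"x": -0.3,"y": 0.8,"z": 0.6,"wx": 0,"wy": 0,"wz": 0},
  {"hand": 0,"x": -0.2,"y": 0.8,"z": 0.6,"wx": 0,"wy": 0,"wz": 0},
  {"hand": 0,"x": 0,"y": 0.4,"z": 0.6,"wx": 0,"wy": 0,"wz": 0},
  {"hand": 0,"x": 0,"y": 0,"z": 0,"wx": 0,"wy": 0,"wz": 0},
])

```text
time_s: 15.3
position: [0.4342, -0.2685, 0.1677]
tcp_rot: [[0.997, -0.08, -0.003], [-0.08, -0.997, 0.007], [-0.003, -0.007, -1.0]]
force: [-0.4, -0.0, -3.6]
opening: 0.571
```

```bash
python3 d.py; sed -e 's/(210,150,200,190,3)/(90,220,160,180,3.3)/' -e 's/(220,150,180,190,3)/(400,160,160,180,3.3)/' pic.py > pic2.py; python3 pic2.py 8
```

```text
t 15.3 pos [ 0.4342 -0.2685  0.1677] chute 0.0611 -0.2965 0.1076
R [[0.997, -0.08, -0.003], [-0.08, -0.997, 0.007], [-0.003, -0.007, -1.0]] F [-0.4 -0.  -3.6] open 49.6 J [-44.4  26.1 101.4   0.2  52.9  50.1]
```

View pics/scene8.png

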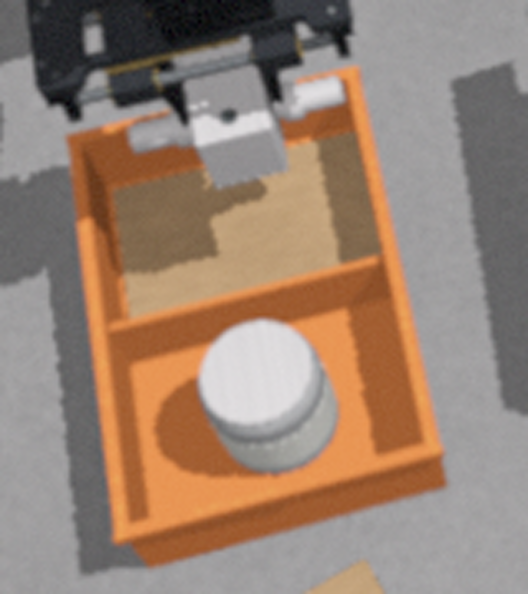

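View pics/top8.png

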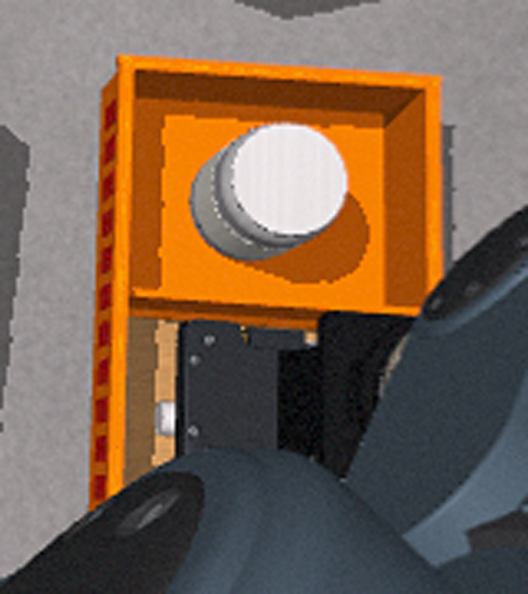

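```bash
python3 - <<'E'
from h import *
s=load("scene0")
q=np.array([plane(s,90+(x+.5)/3.3-.5,220+(y+.5)/3.3-.5,.07) for x,y in [(70,135),(358,66),(115,542),(441,450)]])[:,:2]
print(q.round(4),q.mean(0)); d=q[2]+q[3]-q[0]-q[1]; print(np.degrees(np.arctan2(d[1],d[0])))
p=np.array([plane(s,90+(x+.5)/3.3-.5,220+(y+.5)/3.3-.5,.07) for x,y in [(106,327),(380,260)]])[:,:2]; print(p)
E
```

```text
[[ 0.3561 -0.387 ]
 [ 0.3719 -0.1811]
 [ 0.6637 -0.4145]
 [ 0.6781 -0.2065]] [ 0.51741754 -0.29726816]
-4.924398426824514
[[ 0.51410561 -0.39189686]
 [ 0.53076047 -0.20759141]]
```

Emit:
move_arm([
  {"hand": 0,"x": 0.4,"y": 0.5,"z": 0,"wx": 0,"wy": 0,"wz": 0},
  {"hand": 0,"x": 0,"y": 0.45,"z": 0.3,"wx": 0,"wy": 0,"wz": 0},
  {"hand": 0,"x": 0,"y": 0,"z": 0.7,"wx": 0,"wy": 0,"wz": 0},
  {"hand": 0,"x": 0,"y": 0,"z": 0.7,"wx": 0,"wy": 0,"wz": 0},
  {"hand": 0,"x": 0,"y": 0,"z": 0.7,"wx": 0,"wy": 0,"wz": 0},
  {"hand": 0,"x": 0,"y": 0,"z": 0.7,"wx": 0,"wy": 0,"wz": 0},
  {"hand": 0,"x": 0,"y": 0,"z": 0.7,"wx": 0,"wy": 0,"wz": 0},
  {"hand": 0,"x": 0,"y": 0,"z": 0.4,"wx": 0,"wy": 0,"wz": 0},
  {"hand": 0,"x": 0,"y": 0,"z": 0.2,"wx": 0,"wy": 0,"wz": 0},
  {"hand": 0,"x": 0,"y": 0,"z": 0.1,"wx": 0,"wy": 0,"wz": 0},
  {"hand": 0,"x": 0,"y": 0,"z": 0,"wx": 0,"wy": 0,"wz": 0},
])

```text
time_s: 16.5
position: [0.4436, -0.292, 0.0578]
tcp_rot: [[0.997, -0.078, 0.001], [-0.078, -0.997, 0.004], [0.0, -0.004, -1.0]]
force: [0.4, -0.6, -5.0]
opening: 0.569
```

```bash
python3 d.py; python3 pic2.py 9
```

```text
t 16.5 pos [ 0.4436 -0.292   0.0578] chute 0.0418 -0.32 -0.001
R [[0.997, -0.078, 0.001], [-0.078, -0.997, 0.004], [0.0, -0.004, -1.0]] F [ 0.4 -0.6 -5. ] open 49.5 J [-45.5  37.8 102.9   0.3  39.4  48.7]
```

View pics/scene9.png

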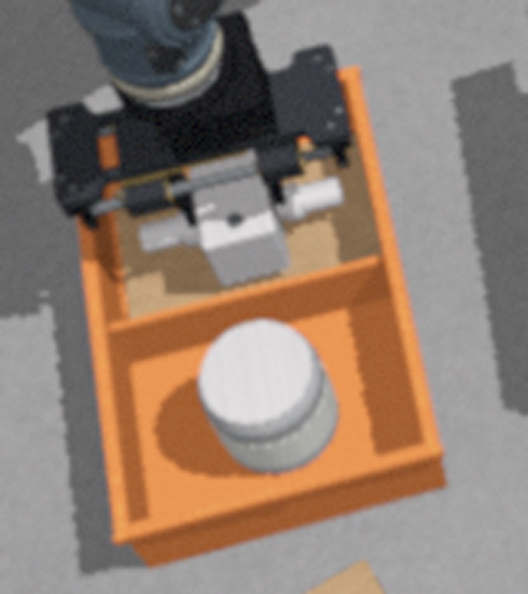

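Emit:
move_arm([
  {"hand": 0,"x": 0,"y": 0,"z": 0.2,"wx": 0,"wy": 0,"wz": 0},
  {"hand": 0,"x": 0,"y": 0,"z": 0.1,"wx": 0,"wy": 0,"wz": 0},
  {"hand": 0,"x": 0,"y": 0,"z": 0.1,"wx": 0,"wy": 0,"wz": 0},
  {"hand": 0,"x": 0,"y": 0,"z": 0,"wx": 0,"wy": 0,"wz": 0},
])

```text
time_s: 17.0
position: [0.4431, -0.2915, 0.0472]
tcp_rot: [[0.997, -0.078, -0.001], [-0.078, -0.997, 0.005], [-0.001, -0.005, -1.0]]
force: [-0.1, -0.2, -4.0]
opening: 0.571
```

Emit:
move_arm([
  {"hand": 0,"x": 0,"y": 0,"z": 0.08,"wx": 0,"wy": 0,"wz": 0},
  {"hand": 0,"x": 0,"y": 0,"z": 0,"wx": 0,"wy": 0,"wz": 0},
])

```text
time_s: 17.2
position: [0.4432, -0.2916, 0.0454]
tcp_rot: [[0.997, -0.078, -0.0], [-0.078, -0.997, 0.005], [-0.001, -0.005, -1.0]]
force: [0.2, -0.7, -4.5]
opening: 0.57
```

Emit:
move_arm([
  {"hand": 0,"x": 0,"y": 0,"z": 0.08,"wx": 0,"wy": 0,"wz": 0},
  {"hand": 0,"x": 0,"y": 0,"z": 0,"wx": 0,"wy": 0,"wz": 0},
])

```text
time_s: 17.4
position: [0.4433, -0.2917, 0.0451]
tcp_rot: [[0.997, -0.078, 0.0], [-0.078, -0.997, 0.004], [0.0, -0.004, -1.0]]
force: [-2.3, 1.3, 7.2]
opening: 0.568
```

The wrist force went from −4.5 to +7 N, so the block is seated. I'll release it slowly.

Emit:
move_arm([
  {"hand": 52,"x": 0,"y": 0,"z": -0.04,"wx": 0,"wy": 0,"wz": 0},
  {"hand": 56,"x": 0,"y": 0,"z": 0,"wx": 0,"wy": 0,"wz": 0},
  {"hand": 75,"x": 0,"y": 0,"z": 0,"wx": 0,"wy": 0,"wz": 0},
  {"hand": 75,"x": 0,"y": 0,"z": 0,"wx": 0,"wy": 0,"wz": 0},
  {"hand": 75,"x": 0,"y": 0,"z": 0,"wx": 0,"wy": 0,"wz": 0},
  {"hand": 75,"x": 0,"y": 0,"z": 0,"wx": 0,"wy": 0,"wz": 0},
])

```text
time_s: 18.0
position: [0.4433, -0.2918, 0.0445]
tcp_rot: [[0.997, -0.078, 0.0], [-0.078, -0.997, 0.005], [-0.0, -0.005, -1.0]]
force: [-0.3, 0.1, -1.2]
opening: 0.842
```

```bash
python3 d.py; python3 pic2.py 10
```

```text
t 18.0 pos [ 0.4433 -0.2918  0.0445] chute 0.0381 -0.3198 -0.0138
R [[0.997, -0.078, 0.0], [-0.078, -0.997, 0.005], [-0.0, -0.005, -1.0]] F [-0.3  0.1 -1.2] open 73.3 J [-45.5  39.2 103.3   0.3  37.7  48.7]
```

View pics/scene10.png

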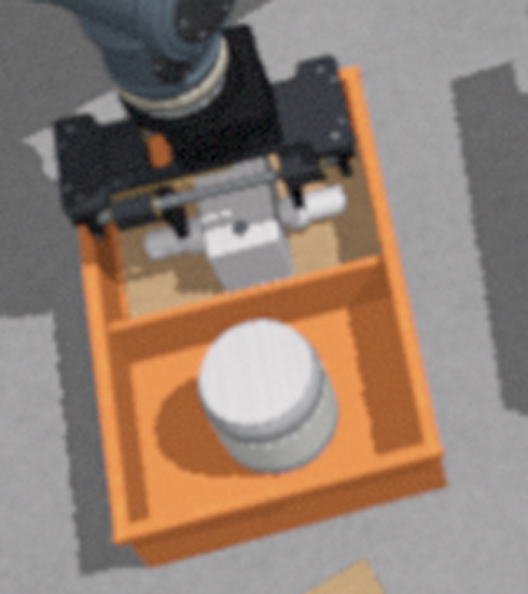

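The jaws are free of the block, so I'll raise straight up and out of the way.

Emit:
move_arm([
  {"hand": 75,"x": 0,"y": 0,"z": -0.4,"wx": 0,"wy": 0,"wz": 0},
  {"hand": 75,"x": 0,"y": 0,"z": -0.8,"wx": 0,"wy": 0,"wz": 0},
  {"hand": 75,"x": 0,"y": 0,"z": -1,"wx": 0,"wy": 0,"wz": 0},
  {"hand": 75,"x": 0,"y": 0,"z": -1,"wx": 0,"wy": 0,"wz": 0},
  {"hand": 75,"x": 0,"y": 0,"z": -1,"wx": 0,"wy": 0,"wz": 0},
  {"hand": 75,"x": 0,"y": 0,"z": -1,"wx": 0,"wy": 0,"wz": 0},
  {"hand": 75,"x": 0,"y": 0,"z": -1,"wx": 0,"wy": 0,"wz": 0},
  {"hand": 75,"x": 0,"y": 1,"z": 0,"wx": 0,"wy": 0,"wz": 0},
  {"hand": 75,"x": 0,"y": 1,"z": 0,"wx": 0,"wy": 0,"wz": 0},
  {"hand": 75,"x": 0,"y": 1,"z": 0,"wx": 0,"wy": 0,"wz": 0},
  {"hand": 75,"x": 0,"y": 1,"z": 0,"wx": 0,"wy": 0,"wz": 0},
  {"hand": 75,"x": 0,"y": 1,"z": 0,"wx": 0,"wy": 0,"wz": 0},
  {"hand": 75,"x": 0,"y": 1,"z": 0,"wx": 0,"wy": 0,"wz": 0},
  {"hand": 75,"x": 0,"y": 1,"z": 0,"wx": 0,"wy": 0,"wz": 0},
  {"hand": 75,"x": 0,"y": 1,"z": 0,"wx": 0,"wy": 0,"wz": 0},
  {"hand": 75,"x": 0,"y": 0,"z": 0,"wx": 0,"wy": 0,"wz": 0},
])

```text
time_s: 19.7
position: [0.4272, -0.4954, 0.1994]
tcp_rot: [[0.997, -0.081, 0.001], [-0.081, -0.997, 0.001], [0.001, -0.001, -1.0]]
force: [0.2, 0.1, 0.3]
opening: 0.863
```

```bash
python3 d.py; python3 pic2.py 11; python3 - <<'E'
from h import *
for n in("top","scene"):
    cv2.imwrite(f"pics/{n}_full11.png",load(n+"11")["image"][:,:,::-1])
E
```

```text
t 19.7 pos [ 0.4272 -0.4954  0.1994] chute 0.0626 -0.5234 0.14
R [[0.997, -0.081, 0.001], [-0.081, -0.997, 0.001], [0.001, -0.001, -1.0]] F [0.2 0.1 0.3] open 75.1 J [-59.   33.9  79.    0.1  67.2  35.6]
```

View pics/top_full11.png

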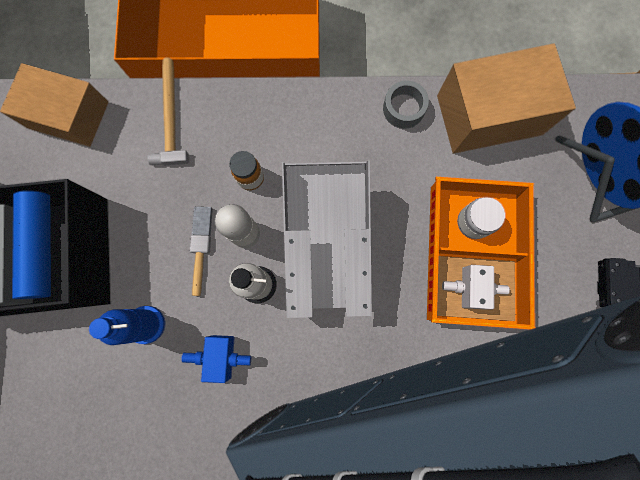

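View pics/scene11.png

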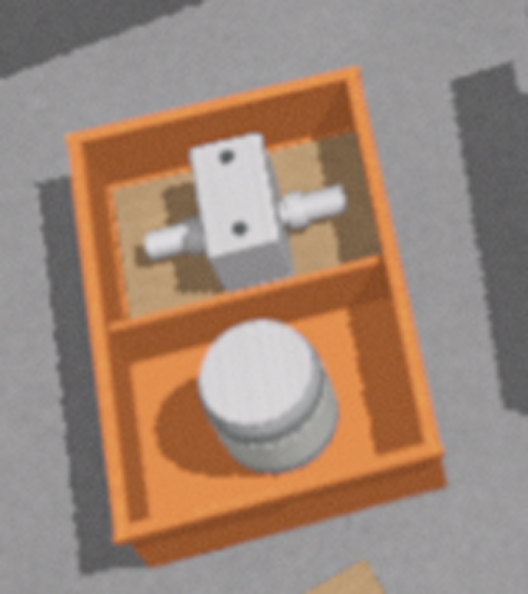

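View pics/top11.png

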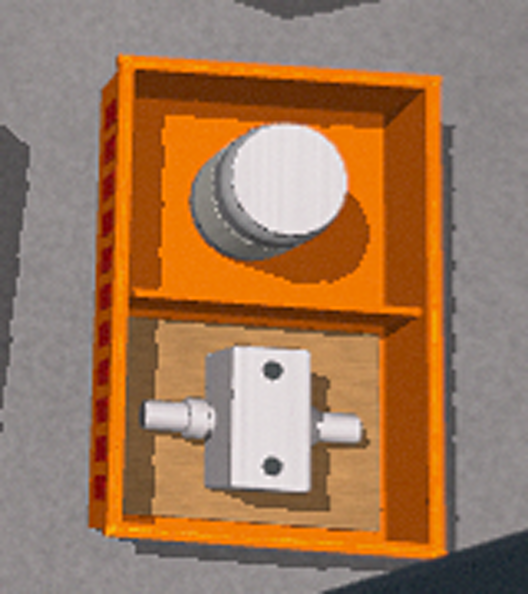

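The block sits flat and upright in the free bay at about (482,287). The canister, jar, brush and tin look unmoved. I'll do one numeric check and then hand in.

```bash
python3 - <<'E'
from h import *
from rig import order
t=load("top11");t0=load("top0");s=load("scene11")
a=np.mean([plane(t,400+(x+.5)/3.3-.5,160+(y+.5)/3.3-.5,.069) for x,y in[(272,370),(272,466)]],0)
b=np.mean([plane(s,90+(x+.5)/3.3-.5,220+(y+.5)/3.3-.5,.069) for x,y in[(227,156),(240,229)]],0)
print("block",a,b,"pad est .443 -.2935")
z=t["z_map"];print("cap z",np.median(t0["z_map"][275:281,238:244]),np.median(z[275:281,238:244]))
d=np.abs(t["image"].astype(int)-t0["image"]).max(2)
print("bystander px changed", (d[140:300,180:275]>60).sum(), (d[190:245,450:515]>60).sum())
order.hand_in()
E
```

```text
block [ 0.44174241 -0.29278331  0.069     ] [ 0.44219132 -0.28943326  0.069     ] pad est .443 -.2935
cap z 0.77515745 0.77599776
bystander px changed 0 0
the job is handed in; nothing more can be done
```

The job is done and handed in at about 20 s of the 72 s allowed; `order.hand_in()` gives no verdict, so I don't know the judged result.

- **Spray:** I pressed the cap about 8 mm, to its stop at 20 N, and let it spring back.
- **Push:** I pushed the block squarely up the chute with both fingers through the slot, to about x = 203 mm.
- **Place:** I gripped it across its width at 49.8 mm, lifted it out and set it down. The wrist force rose about 12 N on contact, and I released it slowly.

**Last checks:**
- **Block:** it looks flat and upright in both pictures. Its measured centre is about 1 to 4 mm from my estimate of the pad's centre.
- **Cap:** its depth reading is within 1 mm of the start, so it is back up.
- **Bystanders:** the picture areas around the tin, canister, brush and jar show no changed pixels.
- **Arm:** it stands clear of everything.

**Disagreement:** the two cameras differed by about 3 to 5 mm sideways throughout. I used the average of the two, which was well inside the tolerances.

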